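# Pack the culture plate carrier for transport: logger in the drawer, clip cover snapped on

## Task

Get the culture plate in the blue carrier ready for transport: put the temperature logger into the carrier's open drawer, slide the drawer fully shut, then set the clip cover over the plate and press it straight down until both yellow clips snap over it. Keep pressing firmly after the snap, so that the plate is pushed down well into its springs, and finish like that, still holding the cover down. Leave everything else on the bench where it is.

Things in the scene. Friction and masses are not known exactly. Their poses are not given: they have to be found in the camera images.
- carrier: Blue plate carrier, fixed; 140 mm deep (x), 190 mm wide (y), deck 46 mm high. Origin: centre of its underside, on the bench; x points to its back (the drawer opens to -x), z up. The plate lies mid-deck, long side along y. At each end of it stands a yellow spring clip (x +-16 mm, y 82 to 87 mm, 78 mm high); its nose reaches in to y = 70 mm at 69 to 72 mm height.
- drawer (a joint): How far the white drawer under the deck is open, in m: 0 = fully shut, 0.085 = fully open. It starts open, slides with about 1.5 N, and stays where it is left. It moves along the carrier's x.
- drawer_floor (a point): Point on the drawer's inner floor, moves with it; axes as the carrier's. Midway between the sides, 12 mm above the bench. From here the floor reaches 40 mm to the front panel (-x), 78 mm back, 82 mm to each side. Side walls stand 24 mm, front panel and bay ceiling 28 mm above the floor. Shut, it is at carrier x = -26 mm; the deck covers all behind carrier x = -70 mm.
- drawer_front (a point): Middle of the upper edge of the outer face of the drawer's white front panel, 40 mm above the bench; moves with the drawer. The panel is 186 mm wide, flat, and reaches down to 5 mm above the bench; the drawer can be pushed shut on it. With the drawer shut it is at x = -74 mm in the carrier's frame.
- logger: Temperature logger, a white rounded block with a dark screen and an orange dot on top, 46 mm (x) x 34 mm (y) x 20 mm high, about 50 g, lying on the bench. Origin: centre of its underside.
- cover: Clip cover lying upright on the bench: frosted lid, yellow grip rib on top, yellow lip at each end; 110 g; 93.5 (x) x 135.8 mm (y), 146 over the lips. Origin: centre of its underside. Skirt 10 mm high, 88.5 x 130.8 mm inside (2 mm play a side on the plate); top plate at 10 to 13 mm. Rib 50 mm (x) x 14 mm (y), from 13 to 45.5 mm above the origin. A half turn makes no difference.
- cover_grip (a point): Middle of the top of the cover's yellow grip rib, 45.5 mm above the underside of the cover.
- plate_top (a point): Centre of the plate's top, 72 mm up when free; axes as the carrier's. 24-well plate 84.5 (x) x 126.8 mm (y), 20 thick, top edges bevelled 4 mm. The cover goes on with its y along the plate's y. As its origin comes down, the lips meet the clips near 68 mm height, the push climbs to about 8 N, drops suddenly near 65, the cover touches the plate at 62 and the clips spring over the lips at 61.
- plate (a joint): How far the plate is pushed down in its sprung seat, in m: 0 = free, 0.006 = bottomed. About 2.2 N to start, then 2.5 N per mm. With the cover clipped on and nobody pressing it stands near 0.001; a cover firmly held down brings it to 0.003 or more.
- clip_left (a joint): How far the clip at the carrier's +y end is pushed outwards, in m: 0 = sprung in; up to 0.007. A lip passing it pushes it out about 3 mm before it springs back.
- clip_right (a joint): The same for the clip at the carrier's -y end.
- dishes: Bystander, to be left alone: two stacked round culture dishes, 88 mm across, 29 mm high. Origin: centre of its underside.
- tube_rack: Bystander, to be left alone: green tube block 60 x 110 mm, 45 mm high. Origin: centre of its underside.
- reagent: Bystander, to be left alone: brown bottle with a blue cap, 68 mm across, 140 mm high. Origin: centre of its underside.
- beaker: Bystander, to be left alone: open glass beaker, 70 mm across, 85 mm high. Origin: centre of its underside.
- marker: Bystander, to be left alone: black and red pen lying flat, 120 mm long, 12 mm thick. Origin: centre of its underside.
- tip_box: Bystander, to be left alone: blue box with a clear lid, 80 x 120 mm, 68 mm high. Origin: centre of its underside.
- spare_plate: Bystander, to be left alone: lidded clear well plate with a yellow edge stripe, lying on the table, 86 x 128 mm, 18 mm high. Origin: centre of its underside.
Not all that is in view belongs to the job. There is more than one size of the cover; the one meant has the size given above.

How it is judged:
By the outcome, as a careful person would: the job done as asked, in the order asked, and still so for the second after the job is handed in, while the arm keeps its last pose, push and grip.
It also fails if it takes over 72 s, if anything falls off the work surface, if the arm or the gripper's body presses on something with over 40 N, if the wrist force passes 120 N, or if a joint passes its speed limit or range.

## Robot

A 6-joint arm with a two-finger parallel gripper is mounted at the origin on the work surface. World frame = base frame: x ahead of the robot, y to its left, z up, the work surface at z = 0. Lengths are in m, angles in degrees, forces in N, time in s.
With the tool pointing down it reaches from about 0.3 to 0.875 m from the base axis. Payload 4.2 kg.
Tool frame: the origin (TCP) lies midway between the tips of the shut fingers; the grasp point (between the pads) lies env.grasp_offset behind it (env.grasp_offset is the distance from the TCP to the grasp point, in m); z points along the fingers, y is the direction in which the jaws open and shut (so a half turn about z gives the same grasp; the last joint's range is limited). The gripper opens to 85 mm and grips with 20 to 120 N. Pads are 22 mm wide; open, the fingers measure 114 mm over their backs; the gripper's body (76 mm by 85 mm) begins 54 mm behind the grasp point. The pads swing forward as they close: fully open they stand 13 mm farther back than shut.
Start: joints at [-70.76, 18.312, 89.639, -0, 72.044, -1.146], TCP at [0.2, -0.539, 0.231] pointing down, gripper open.
Joint ranges: [-177.97, 177.97], [-48.28, 115.42], [12.27, 149.76], [-77.06, 257.06], [2.81, 150.46], [-146.56, 146.56]. Speed limits (degrees/s): [147.25, 147.25, 180, 180, 180, 180].

## Interface

Orientations are given as [roll, pitch, yaw] about the fixed x, y, z axes, in that order (R = Rz(yaw) Ry(pitch) Rx(roll)).
In Python, from station import env gives the robot as it stands. The module is installed in compiled form; this text tells all that it offers.
- The arm moves only by the tool arm_command, never from a script. Its argument "motion" is a list that holds one entry, the list of rows, each a list of 4 numbers: the shift along the tool's x, y, z in cm, then the turn about the tool's z in rad. In form: [[[dx, dy, dz, turn], ...]]. A call has 1 to 8 rows; each row shifts and turns the commanded pose from where the row before left it, along the tool's axes as they then stand; what a row does not reach is not made up. A row lasts 1/10 s, in which the tool goes at most 50 mm and 8.59 degrees, less where a joint would pass 70% of its speed; a pose out of reach is approached as far as the arm can. A call is refused whole if a number of a shift passes 5 or a number of a turn 0.15, either way. A call with a gripper value outside its range is refused whole. "fingers" is the closure, from 0 (fully open) to 1 (shut), set as the call begins (left out, the last holds). The fingers move at their own pace and stop on an object; the grip force is fixed at half the most. Time passes only in rows, so rows that do not move let the fingers close. It gives the time, the measured TCP pose, the force and the opening at its end, in the units of the state.
- env.state(): the state, without advancing time (a new reading comes with each control period).
- env.capture(name): name is "side" or "top" or "wrist"; returns a dict with "color" (400x640x3 uint8, blue, green, red), "K" (3x3 intrinsics, pixels), "k1" (the pictures are not rectified: a ray, as slopes to the right and down, at radius r is drawn at 1 + k1 r^2 times it, then the intrinsics apply), "extrinsics" (4x4, takes a point from camera to world coordinates). Camera axes: x right, y down, z forward; pixel columns grow to the right and rows downward; lengths in m; the calibration is good to about 2 mm. A picture is of the moment at which its call begins. There is no depth.
- env.hand_in(): hands the job in, once; it reports no verdict.
Trained networks look in a picture, given as the dict that the camera call returned (one of the last four; its "shot" number tells which), for a name from the list of things; names that differ only in an ending like _2 or _b are one class to them, and where a whole thing is asked for, a point or a joint stands for the part that bears it (a point fixed in the world has none). Each returns a list of dicts, best first, with "p" (0 to 1); they miss things now and then, are a little off and sometimes report something else, mostly with a low value. They report only what shows in the picture. A call takes as long as a camera call. They do not tell look-alikes from the thing itself.
- env.cut_out(name, picture): "mask" (400x640 bool, what is visible of it) and "bbox" ([centre column, centre row, width, height] in pixels, round what is visible of it).
The state is a dict: "clock": time; "joint_pos": joint angles; "qvel": joint speeds; "tau": joint torques, N m; "tcp_pos": TCP position; "tool_rot": TCP orientation; "wrist_force": force on the tool from outside, world axes, zero at the start; "wrist_torque": the same for the moment, N m; "opening": finger opening in m.
Only numpy, scipy, OpenCV 4.12 (cv2) and the standard library are available. Lean on these libraries where they do the work, as an engineer would, in place of code of your own. Each camera call takes 0.05 s, during which the arm holds its last target.

## Working session

There is one attempt and no reset: what is moved stays moved. The work goes in short steps, Python scripts to look and compute and a tool call to move; the robot and the scene stay as the last step left them, time stands still between calls to the robot, and variables do not carry over. Pictures are saved under pics/ and viewed, and the job is handed in when it is done.

Besides the shell and the picture viewer there is one more tool, called as name([rows], argument=value, ...), one row to a line, values as JSON. arm_command: Moves the arm, as the interface text tells. Its arguments: {"type":"object","properties":{"motion":{"type":"array","items":{"type":"array","items":{"type":"array","items":{"type":"number"}}}},"fingers":{"type":"number"}},"required":["motion"]}

```bash
mkdir -p pics; python3 - <<'E'
from station import env
import cv2,numpy as np
s=env.state();print(s, env.grasp_offset)
for n in["side","top","wrist"]:
    c=env.capture(n);cv2.imwrite(f"pics/{n}0.png",c["color"]);print(n,c["K"].tolist(),c["k1"],np.round(c["extrinsics"],4).tolist(),c["shot"])
E
```

```text
{'clock': 0.0, 'joint_pos': array([-7.07613974e+01,  1.83525793e+01,  8.97058648e+01, -1.86403723e-03,
        7.20454501e+01, -1.14550609e+00]), 'qvel': array([-0.00431407, -0.01104767, -0.03450321, -0.0631842 , -0.00232798,
        0.03730966]), 'tau': array([ 2.94467893e-03, -4.15523028e+01, -2.34161478e+01,  3.91610238e-04,
        7.92216364e-03,  3.22053936e-06]), 'tcp_pos': array([ 0.200117  , -0.53854235,  0.23047653]), 'tool_rot': array([-1.79896091e+02, -3.05138728e-04,  2.03846847e+01]), 'wrist_force': array([ 0.31384806, -0.29138918,  0.4402697 ]), 'wrist_torque': array([ 0.03105885, -0.00321665, -0.00169859]), 'opening': 0.08544514446227408} 0.0187
side [[468.0051683102967, 0.0, 317.45855511211283], [0.0, 468.0051683102967, 200.06253389759968], [0.0, 0.0, 1.0]] -0.11558017589256915 [[0.817, -0.4317, 0.3823, -0.1878], [-0.5765, -0.597, 0.5579, -0.9867], [-0.0126, -0.6761, -0.7367, 1.338], [0.0, 0.0, 0.0, 1.0]] 1
top [[498.4856937186162, 0.0, 315.99389825123797], [0.0, 498.4856937186162, 192.14337464398548], [0.0, 0.0, 1.0]] -0.06960536645777331 [[-0.0253, -0.9869, 0.1595, 0.226], [-0.9997, 0.025, -0.0038, 0.0081], [-0.0002, -0.1595, -0.9872, 1.5493], [0.0, 0.0, 0.0, 1.0]] 2
wrist [[344.83885090625364, 0.0, 319.57381426037244], [0.0, 344.83885090625364, 196.8061094215831], [0.0, 0.0, 1.0]] 0.023236689849938458 [[0.3486, -0.902, -0.2547, 0.2646], [-0.9373, -0.3361, -0.0925, -0.514], [-0.0022, 0.2709, -0.9626, 0.3729], [0.0, 0.0, 0.0, 1.0]] 3
```

View pics/side0.png

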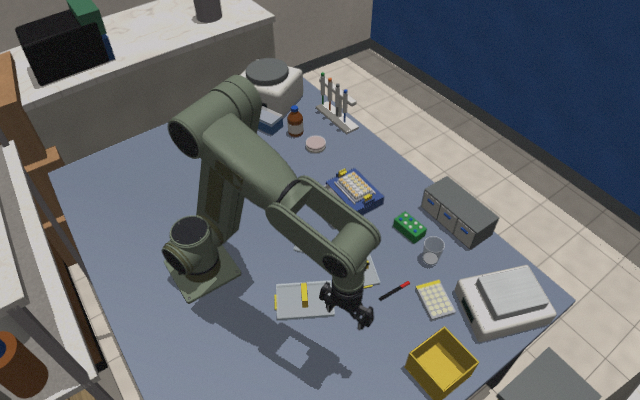

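View pics/top0.png

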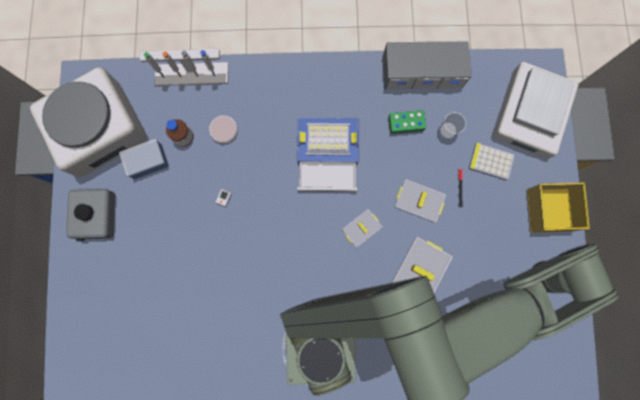

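View pics/wrist0.png

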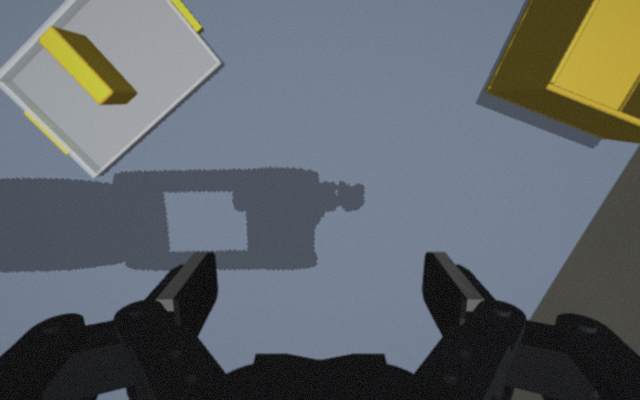

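Top view: three covers at (421,200), (363,228), (423,265); logger at (223,198); carrier at (328,140) with the drawer open below it. I'll measure these next.

```bash
cat > h.py <<'E'
import cv2,numpy as np
from station import env
def und(c,px):
    K=c["K"];px=np.atleast_2d(np.asarray(px,float))
    return cv2.undistortPoints(px.reshape(-1,1,2),K,np.array([c["k1"],0,0,0.]),None,None).reshape(-1,2)
def onplane(c,px,z):
    n=und(c,px);E=c["extrinsics"];d=np.c_[n,np.ones(len(n))]@E[:3,:3].T;o=E[:3,3]
    t=(z-o[2])/d[:,2];return o+t[:,None]*d
def proj(c,P):
    P=np.atleast_2d(P);E=np.linalg.inv(c["extrinsics"]);Q=P@E[:3,:3].T+E[:3,3]
    return cv2.projectPoints(Q.reshape(-1,1,3),np.zeros(3),np.zeros(3),c["K"],np.array([c["k1"],0,0,0.]))[0].reshape(-1,2)
def cap(name,fn=None,crop=None,up=1):
    c=env.capture(name)
    if fn:
        im=c["color"]
        if crop: x0,y0,x1,y1=crop; im=im[y0:y1,x0:x1]
        if up!=1: im=cv2.resize(im,None,fx=up,fy=up,interpolation=cv2.INTER_CUBIC)
        cv2.imwrite("pics/"+fn,im)
    return c
def rz(a):
    a=np.deg2rad(a);return np.array([[np.cos(a),-np.sin(a)],[np.sin(a),np.cos(a)]])
E
python3 - <<'E'
from h import *
c=cap("top","topcrop.png",(190,90,530,300),2.3)
for n in["cover","logger","carrier","drawer","drawer_front","plate_top","spare_plate"]:
    for d in env.cut_out(n,c)[:5]:
        m=d["mask"].astype(np.uint8);
        r=cv2.minAreaRect(cv2.findNonZero(m)); 
        W=onplane(c,cv2.boxPoints(r),{"cover":.012,"logger":.02}.get(n,.046))
        print(n,round(d["p"],2),np.round(d["bbox"]),m.sum(),np.round(W[:,:2].mean(0),3),np.round([np.linalg.norm(W[1]-W[0]),np.linalg.norm(W[2]-W[1])],4), np.round(np.rad2deg(np.arctan2(*(W[1]-W[0])[[1,0]])),1))
E
```

```text
cover 0.68 [362. 230.  41.  36.] 823 [ 0.358 -0.134] [0.1118 0.0741] -54.7
cover 0.64 [421. 199.  54.  44.] 1327 [ 0.439 -0.322] [0.095 0.148] -24.4
cover 0.63 [423. 266.  59.  58.] 1658 [ 0.235 -0.32 ] [0.1601 0.133 ] -29.4
logger 0.61 [223. 198.  14.  14.] 175 [0.463 0.291] [0.0463 0.0382] -21.6
carrier 0.71 [329. 155.  59.  75.] 4341 [ 0.587 -0.037] [0.2354 0.1894] -1.9
drawer 0.95 [329. 178.  59.  32.] 1623 [ 0.515 -0.031] [0.0938 0.1759] -1.1
drawer 0.62 [328. 139.  38.  26.] 1064 [ 0.636 -0.036] [0.1251 0.0835] -91.4
drawer 0.45 [491. 162.  47.  36.] 1141 [ 0.553 -0.546] [0.0907 0.1315] -21.1
drawer_front 0.86 [327. 176.  60.  33.] 1682 [ 0.517 -0.031] [0.1821 0.0907] -91.4
plate_top 0.68 [225. 198.  12.  17.] 160 [0.459 0.284] [0.0437 0.0376] -26.4
plate_top 0.65 [328. 139.  43.  32.] 1072 [ 0.637 -0.038] [0.1282 0.0868] -91.4
spare_plate 0.84 [492. 161.  48.  36.] 1155 [ 0.552 -0.544] [0.0911 0.1327] -21.2
```

View pics/topcrop.png

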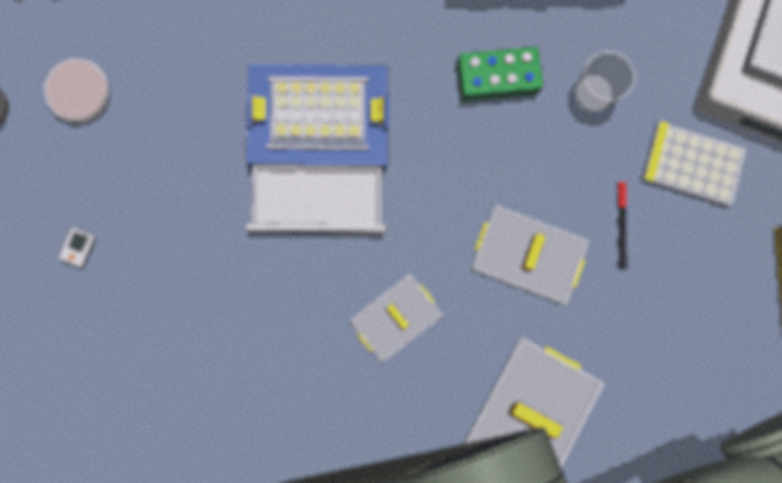

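```bash
cat >> h.py <<'E'
from scipy.spatial.transform import Rotation as Ro
def goto(x,y,z,yaw=None):
    s=env.state();R=Ro.from_euler("xyz",s["tool_rot"],degrees=True).as_matrix()
    d=R.T@(np.array([x,y,z])-s["tcp_pos"])*100
    print("tool shift cm",np.round(d,2),"norm",np.round(np.linalg.norm(d),2),"rows",np.ceil(np.linalg.norm(d)/5))
    if yaw is not None:
        t=-((yaw-s["tool_rot"][2]+180)%360-180);print("turn rad",np.round(np.deg2rad(t),4), "j6",90+s["joint_pos"][0]-yaw)
E
python3 -c "
from h import *
goto(.42,-.1,.27,158)"
```

```text
tool shift cm [ 35.89 -33.5   -3.87] norm 49.24 rows 10.0
turn rad -2.4018 j6 -138.7602639061871
```

arm_command([
  [[3, -2.8, -0.3, 0], [3, -2.8, -0.3, 0], [3, -2.8, -0.3, 0], [3, -2.8, -0.3, 0], [3, -2.8, -0.3, 0], [3, -2.8, -0.3, 0], [3, -2.8, -0.3, 0], [3, -2.8, -0.3, 0]],
])

```text
clock: 1.35
tcp_pos: [0.3477, -0.2439, 0.2557]
tool_rot: [180.0, -0.0, 20.4]
wrist_force: [0.9, 0.8, 0.1]
opening: 0.0853
```

arm_command([
  [[3, -2.8, -0.3, 0], [3, -2.8, -0.3, 0], [3, -2.8, -0.3, 0], [3, -2.8, -0.3, 0], [0, 0, 0, -0.15], [0, 0, 0, -0.15], [0, 0, 0, -0.15], [0, 0, 0, -0.15]],
])

```text
clock: 2.15
tcp_pos: [0.4207, -0.0984, 0.2674]
tool_rot: [180.0, 0.0, 55.2]
wrist_force: [0.1, -0.5, -1.6]
opening: 0.0853
```

```bash
python3 -c "
from h import *
s=env.state();print(s['clock'],s['tcp_pos'],s['tool_rot'],s['joint_pos'])
c=cap('wrist','w1.png')
cap('top','top1.png',(190,90,530,300),2.3)
goto(.463,.291,.2,158)
"
```

```text
2.15 [ 0.42074051 -0.09840609  0.26739023] [1.79983714e+02 8.16806178e-04 5.51517549e+01] [-1.46845254e+01  3.88422820e+00  1.02974214e+02 -6.66759136e-03
  7.31265518e+01  2.01656540e+01]
tool shift cm [ 34.26 -19.03   6.74] norm 39.76 rows 8.0
turn rad -1.8019 j6 -82.70495296096763
```

View pics/w1.png

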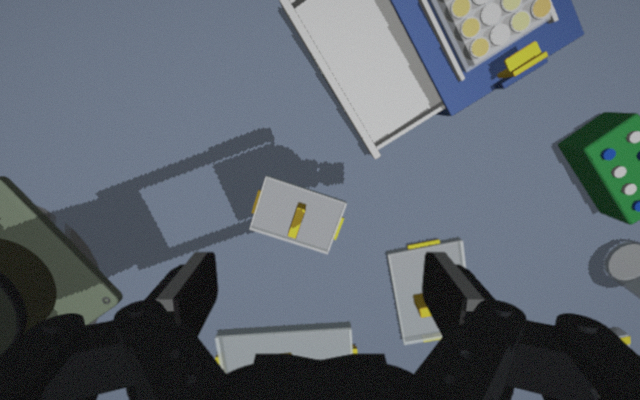

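arm_command([
  [[4.2, -2.4, 0.8, 0], [4.2, -2.4, 0.8, 0], [4.2, -2.4, 0.8, 0], [4.2, -2.4, 0.8, 0], [4.2, -2.4, 0.8, 0], [4.2, -2.4, 0.8, 0], [4.2, -2.4, 0.8, 0], [4.2, -2.4, 0.8, 0]],
])

```text
clock: 3.05
tcp_pos: [0.4577, 0.2886, 0.2031]
tool_rot: [180.0, -0.0, 54.6]
wrist_force: [1.3, -0.3, 1.0]
opening: 0.0857
```

arm_command([
  [[0, 0, 0, -0.15], [0, 0, 0, -0.15], [0, 0, 0, -0.15], [0, 0, 0, -0.15], [0, 0, 0, -0.15], [0, 0, 0, -0.15], [0, 0, 0, -0.15], [0, 0, 0, -0.15]],
])

```text
clock: 3.85
tcp_pos: [0.4578, 0.2865, 0.2033]
tool_rot: [-180.0, 0.0, 123.7]
wrist_force: [-0.5, -0.4, -0.2]
opening: 0.0854
```

arm_command([
  [[0, 0, 0, -0.15], [0, 0, 0, -0.15], [0, 0, 0, -0.15], [0, 0, 0, -0.15], [0, 0, 0, 0]],
])

```text
clock: 4.35
tcp_pos: [0.4578, 0.2865, 0.2033]
tool_rot: [-180.0, 0.0, 157.7]
wrist_force: [0.9, -0.4, 0.0]
opening: 0.0854
```

```bash
python3 -c "
from h import *
s=env.state();print(s['clock'],s['tcp_pos'],s['tool_rot'],s['joint_pos'])
c=cap('wrist','w2.png')
n='logger'
for d in env.cut_out(n,c)[:3]:
        m=d['mask'].astype(np.uint8)
        r=cv2.minAreaRect(cv2.findNonZero(m)); 
        W=onplane(c,cv2.boxPoints(r),.02)
        print(n,round(d['p'],2),np.round(d['bbox']),m.sum(),np.round(W[:,:2].mean(0),4),np.round([np.linalg.norm(W[1]-W[0]),np.linalg.norm(W[2]-W[1])],4), np.round(np.rad2deg(np.arctan2(*(W[1]-W[0])[[1,0]])),1))
"
```

```text
4.35 [0.4578183 0.2865218 0.203271 ] [-1.79998030e+02  4.55677940e-03  1.57705429e+02] [ 3.08228093e+01  1.63139762e+01  9.67733235e+01 -5.24768751e-03
  6.69115415e+01 -3.68805614e+01]
logger 0.6 [330. 176.  38.  43.] 1630 [0.463 0.293] [0.048  0.0333] 155.3
```

View pics/w2.png

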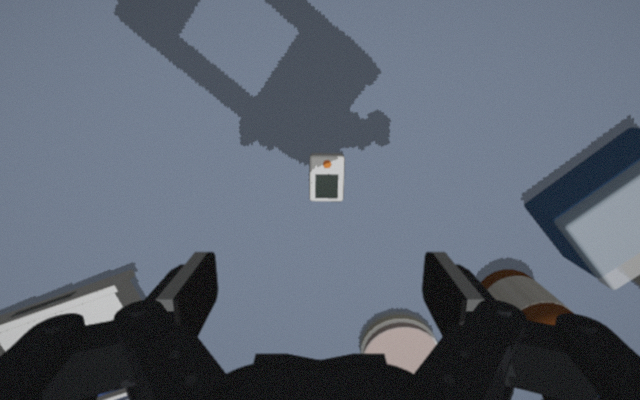

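```bash
python3 -c "
from h import *
goto(.464,.2925,.07,157)
"
```

```text
tool shift cm [-0.35  0.79 13.33] norm 13.36 rows 3.0
turn rad 0.0107 j6 -36.173274614680096
```

arm_command([
  [[-0.35, 0.8, 0, 0.01], [0, 0, 4.5, 0], [0, 0, 4.5, 0], [0, 0, 4.3, 0], [0, 0, 0, 0]],
])

```text
clock: 4.95
tcp_pos: [0.4607, 0.2908, 0.0652]
tool_rot: [-179.4, -0.4, 157.2]
wrist_force: [-0.4, -0.1, -0.4]
opening: 0.0853
```

```bash
python3 -c "
from h import *
s=env.state();print(s['clock'],s['tcp_pos'],s['tool_rot'],s['joint_pos'])
c=cap('wrist','w3.png')
n='logger'
for d in env.cut_out(n,c)[:3]:
        m=d['mask'].astype(np.uint8)
        r=cv2.minAreaRect(cv2.findNonZero(m)); 
        W=onplane(c,cv2.boxPoints(r),.02)
        print(n,round(d['p'],2),np.round(d['bbox']),m.sum(),np.round(W[:,:2].mean(0),4),np.round([np.linalg.norm(W[1]-W[0]),np.linalg.norm(W[2]-W[1])],4), np.round(np.rad2deg(np.arctan2(*(W[1]-W[0])[[1,0]])),1))
"
```

```text
4.95 [0.46069774 0.29079555 0.06517468] [-179.43858257   -0.40708066  157.19281195] [ 3.10522536e+01  2.50613683e+01  1.06003632e+02 -3.11367823e-03
  4.96284642e+01 -3.61405216e+01]
```

View pics/w3.png

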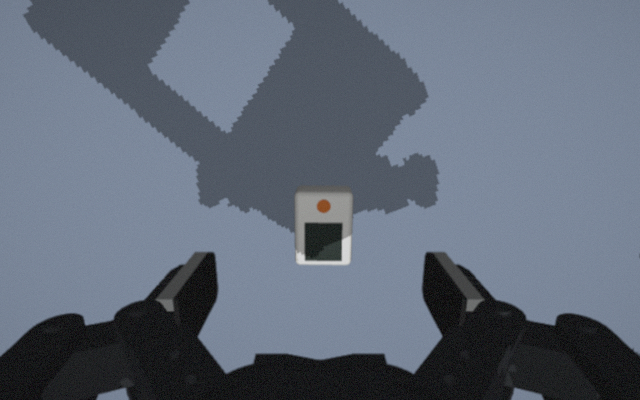

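arm_command([
  [[0, 0, 0, 0], [0, 0, 0, 0]],
])

```text
clock: 5.25
tcp_pos: [0.4656, 0.2936, 0.0727]
tool_rot: [179.8, 0.2, 157.3]
wrist_force: [0.5, -0.4, 0.7]
opening: 0.0856
```

```bash
python3 -c "
from h import *
s=env.state();print(s['clock'],s['tcp_pos'],s['tool_rot'])
c=cap('wrist')
W=onplane(c,[(295,191),(352,191),(350.5,265),(296,265)],.02)
print(np.round(W,4),W.mean(0))
goto(*W.mean(0)[:2],.004)
"
```

```text
5.25 [0.46560699 0.29364127 0.07272696] [1.79770366e+02 1.72742940e-01 1.57293408e+02]
[[0.4442 0.2881 0.02  ]
 [0.4571 0.3189 0.02  ]
 [0.5012 0.3008 0.02  ]
 [0.488  0.2695 0.02  ]] [0.47263098 0.29432391 0.02      ]
tool shift cm [-0.63  0.34  6.85] norm 6.88 rows 2.0
```

```bash
python3 -c "
from h import *
s=env.state();print(s['clock'],s['tcp_pos'],s['tool_rot'])
c=cap('wrist','w4.png')
import pickle;pickle.dump(c,open('c.pkl','wb'))
"
```

```text
5.3 [0.46528975 0.29344935 0.07244241] [1.79801548e+02 1.51339617e-01 1.57301496e+02]
```

View pics/w4.png

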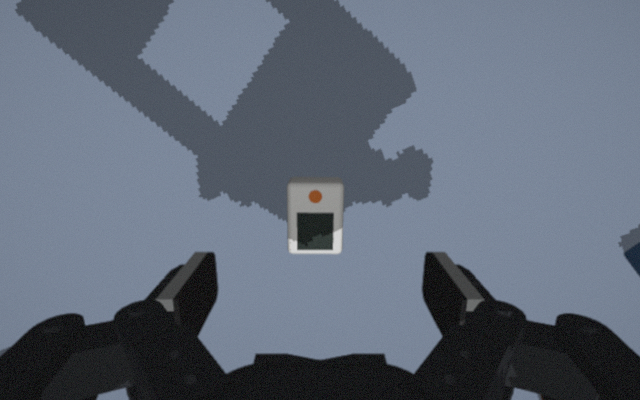

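```bash
python3 -c "
from h import *
import pickle;c=pickle.load(open('c.pkl','rb'))
W=onplane(c,[(288.5,182),(343,182),(342,254),(289,254)],.02)
print(np.round(W,4),W.mean(0))
goto(*W.mean(0)[:2],.004)
"
```

```text
[[0.4374 0.2867 0.02  ]
 [0.4496 0.3158 0.02  ]
 [0.4917 0.2985 0.02  ]
 [0.4791 0.2684 0.02  ]] [0.4644772  0.29234077 0.02      ]
tool shift cm [ 0.03 -0.12  6.81] norm 6.81 rows 2.0
```

arm_command([
  [[0, 0, 2.5, 0], [0, 0, 2.2, 0], [0, 0, 1.2, 0], [0, 0, 0.6, 0], [0, 0, 0, 0], [0, 0, 0, 0], [0, 0, 0, 0]],
])

```text
clock: 6.05
tcp_pos: [0.4646, 0.293, 0.0062]
tool_rot: [179.9, 0.1, 157.3]
wrist_force: [-0.4, 1.4, 0.8]
opening: 0.0856
```

arm_command([
  [[0, 0, 0, 0], [0, 0, 0, 0], [0, 0, 0, 0], [0, 0, 0, 0], [0, 0, 0, 0], [0, 0, 0, 0], [0, 0, 0, 0]],
], fingers=1)

```text
clock: 6.75
tcp_pos: [0.4644, 0.2929, 0.0057]
tool_rot: [180.0, 0.0, 157.3]
wrist_force: [-0.1, -0.1, 5.8]
opening: 0.0324
```

```bash
python3 -c "
from h import *
s=env.state();print(s['clock'],s['tcp_pos'],s['tool_rot'],s['opening'],s['wrist_force'])
c=cap('wrist','w5.png')
"
```

```text
6.75 [0.46438614 0.29289192 0.00574162] [1.79953765e+02 4.04981995e-02 1.57324844e+02] 0.03244412481061953 [-0.09258179 -0.06232999  5.76135932]
```

View pics/w5.png

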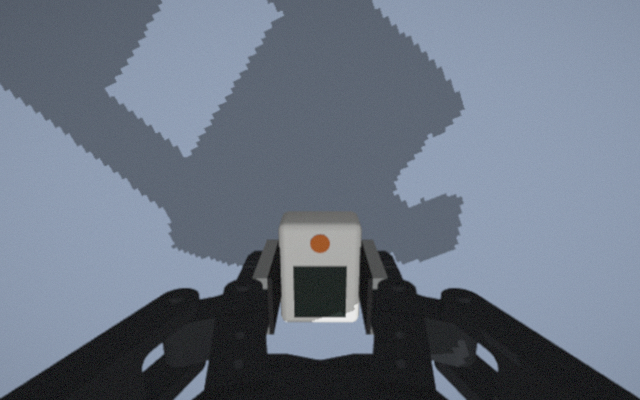

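arm_command([
  [[0, 0, -2, 0], [0, 0, -4, 0], [0, 0, -5, 0], [0, 0, -5, 0], [0, 0, -4, -0.1], [0, 0, 0, -0.15], [0, 0, 0, -0.12], [0, 0, 0, 0]],
])

```text
clock: 7.6
tcp_pos: [0.4636, 0.2924, 0.205]
tool_rot: [-180.0, -0.0, 178.5]
wrist_force: [-0.3, 0.0, 0.5]
opening: 0.0326
```

```bash
python3 -c "
from h import *
goto(.50,-.033,.2,178)
"
```

```text
tool shift cm [ -4.48 -32.44   0.51] norm 32.75 rows 7.0
turn rad 0.0089 j6 -56.956678041168956
```

arm_command([
  [[-0.6, -4.1, 0, 0], [-0.6, -4.1, 0, 0], [-0.6, -4.1, 0, 0], [-0.6, -4.1, 0, 0], [-0.6, -4.1, 0, 0], [-0.6, -4.1, 0, 0], [-0.5, -4.1, 0, 0], [-0.4, -3.7, 0, 0]],
])

```text
clock: 8.4
tcp_pos: [0.5002, -0.0343, 0.2046]
tool_rot: [-180.0, -0.1, 178.3]
wrist_force: [0.5, 1.0, 0.0]
opening: 0.0327
```

arm_command([
  [[0, 0, 0, 0], [0, 0, 0, 0], [0, 0, 0, 0]],
])

```text
clock: 8.7
tcp_pos: [0.5003, -0.0316, 0.2048]
tool_rot: [180.0, -0.1, 178.5]
wrist_force: [-0.3, -0.3, -0.8]
opening: 0.0323
```

```bash
python3 -c "
from h import *
s=env.state();print(s['clock'],s['tcp_pos'],s['tool_rot'],s['opening'],s['wrist_force'])
c=cap('wrist','w6.png')
import pickle;pickle.dump(c,open('c6.pkl','wb'))
t=cap('top','top6.png',(270,90,470,290),3)
pickle.dump(t,open('t6.pkl','wb'))
"
```

```text
8.7 [ 0.5002882  -0.03158981  0.20483544] [ 1.79974362e+02 -6.48676250e-02  1.78489856e+02] 0.032287263432282484 [-0.26628769 -0.25956061 -0.83939333]
```

View pics/w6.png

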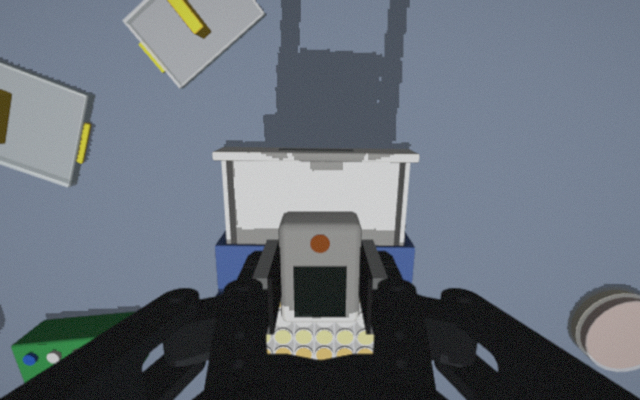

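View pics/top6.png

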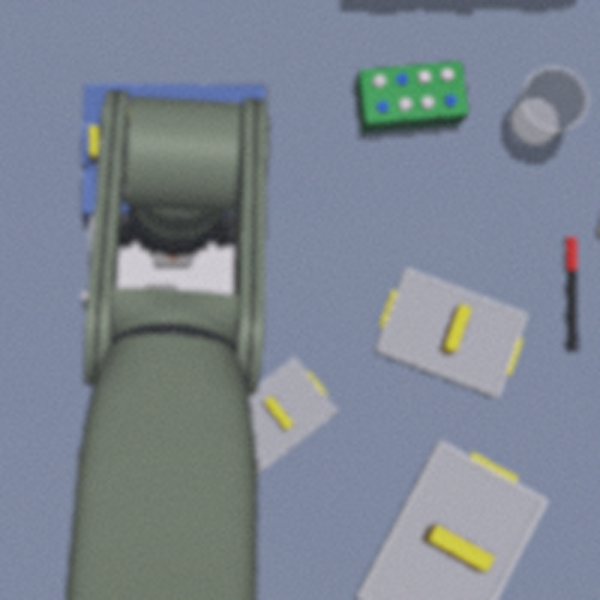

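```bash
python3 -c "
from h import *
import pickle;c=pickle.load(open('c6.pkl','rb'))
cv2.imwrite('pics/z6.png',cv2.resize(c['color'][135:265,205:425],None,fx=3.6,fy=3.6,interpolation=cv2.INTER_CUBIC))
"
```

```text
(no output)
```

View pics/z6.png

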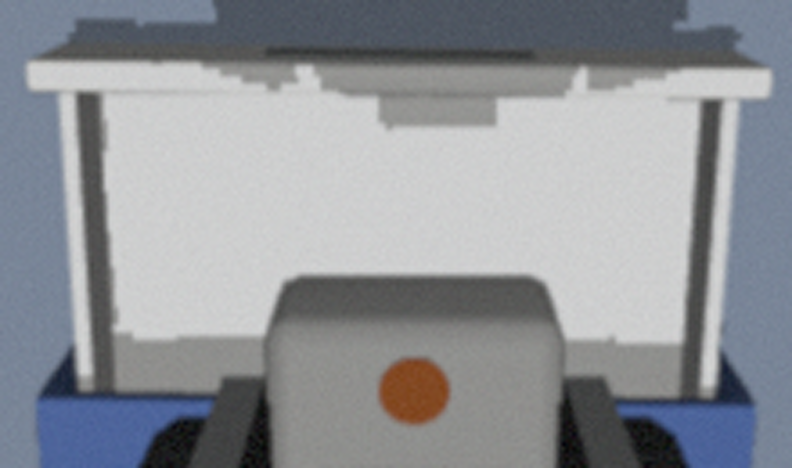

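```bash
python3 -c "
from h import *
import pickle;c=pickle.load(open('c6.pkl','rb'))
A=onplane(c,[(212.8,151.9),(418.9,153.6)],.04);B=onplane(c,[(216.1,246.7),(414.4,247.2)],.046)
for W in(A,B): print(np.round(W,4),W.mean(0),np.linalg.norm(W[1]-W[0]),np.rad2deg(np.arctan2(*(W[1]-W[0])))-0)
d=B.mean(0)-A.mean(0);print(d,'gap',np.linalg.norm(d[:2]))
"
```

```text
Traceback (most recent call last):
TypeError: return arrays must be of ArrayType
```

```bash
python3 -c "
from h import *
import pickle;c=pickle.load(open('c6.pkl','rb'))
A=onplane(c,[(212.8,151.9),(418.9,153.6)],.04);B=onplane(c,[(216.1,246.7),(414.4,247.2)],.046)
for W in(A,B):
  v=W[1]-W[0];print(np.round(W,4),W.mean(0),np.linalg.norm(v),np.rad2deg(np.arctan2(-v[0],v[1])))
d=B.mean(0)-A.mean(0);print(d,'gap',np.linalg.norm(d[:2]))
"
```

```text
[[ 0.4739 -0.1249  0.04  ]
 [ 0.4802  0.0587  0.04  ]] [ 0.47704463 -0.03309021  0.04      ] 0.1837076299765272 -1.974488548504683
[[ 0.5625 -0.1297  0.046 ]
 [ 0.568   0.0573  0.046 ]] [ 0.56525656 -0.03619869  0.046     ] 0.18714635763330556 -1.6862492317614544
[ 0.08821193 -0.00310848  0.006     ] gap 0.08826668058531599
```

```bash
python3 -c "
from h import *
goto(.523,-.0345,.019,178.15)
"
```

```text
tool shift cm [-2.27 -0.27 18.61] norm 18.75 rows 4.0
turn rad 0.0075 j6 -93.04670616279881
```

arm_command([
  [[-2.3, -0.2, 1, 0.01], [0, 0, 4, 0], [0, 0, 4, 0], [0, 0, 3, 0], [0, 0, 1, 0], [0, 0, 0, 0], [0, 0, 0, 0], [0, 0, 0, 0]],
])

```text
clock: 9.6
tcp_pos: [0.525, -0.0349, 0.0771]
tool_rot: [-180.0, 0.2, 178.0]
wrist_force: [0.9, 0.6, 1.1]
opening: 0.0323
```

```bash
python3 -c "
from h import *
c=cap('wrist','w7.png')
goto(.523,-.0345,.019,178.15)
"
```

```text
tool shift cm [0.2  0.04 5.8 ] norm 5.8 rows 2.0
turn rad -0.0034 j6 -93.21165636922035
```

View pics/w7.png

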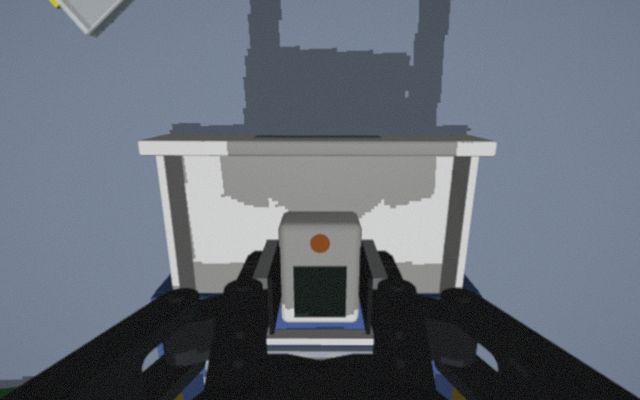

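arm_command([
  [[0.1, 0, 2.5, 0], [0, 0, 1.8, 0], [0, 0, 1, 0], [0, 0, 0.5, 0], [0, 0, 0, 0], [0, 0, 0, 0], [0, 0, 0, 0]],
])

```text
clock: 10.35
tcp_pos: [0.523, -0.035, 0.0178]
tool_rot: [-180.0, 0.1, 177.9]
wrist_force: [0.3, -0.2, -0.4]
opening: 0.0325
```

```bash
python3 -c "
from h import *
c=cap('wrist','w8.png')
s=env.state();print(s['tcp_pos'],s['wrist_force'])
"
```

```text
[ 0.5228824  -0.03500405  0.01773777] [-0.05625195 -0.79524845  0.4372221 ]
```

View pics/w8.png

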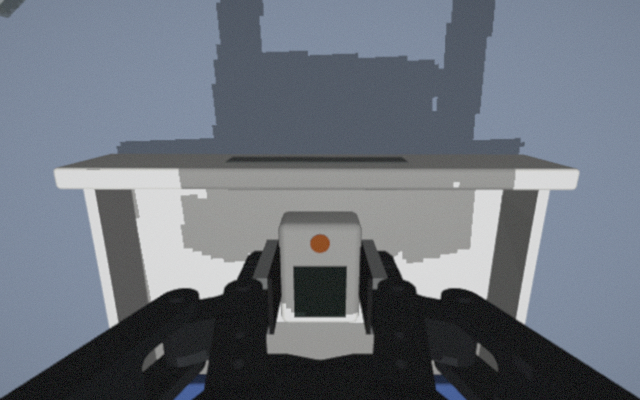

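arm_command([
  [[0, 0, 0, 0], [0, 0, 0, 0], [0, 0, 0, 0], [0, 0, 0, 0], [0, 0, 0, 0]],
], fingers=0)

```text
clock: 10.9
tcp_pos: [0.5226, -0.035, 0.0173]
tool_rot: [-180.0, -0.0, 178.0]
wrist_force: [-0.4, -0.1, -0.8]
opening: 0.0855
```

arm_command([
  [[0, 0, -2, 0], [0, 0, -4, 0], [0, 0, -4, 0], [0, 0, -2, 0], [0, 0, 0, 0]],
])

```text
clock: 11.4
tcp_pos: [0.5247, -0.0351, 0.1406]
tool_rot: [-180.0, 0.4, 178.0]
wrist_force: [0.2, 0.2, 0.3]
opening: 0.0855
```

```bash
python3 -c "
from h import *
c=cap('wrist','w9.png')
goto(.43,-.0345,.14,178.15)
"
```

```text
tool shift cm [ 9.32 -0.28 -0.18] norm 9.33 rows 2.0
turn rad -0.0035 j6 -93.2308688662493
```

View pics/w9.png

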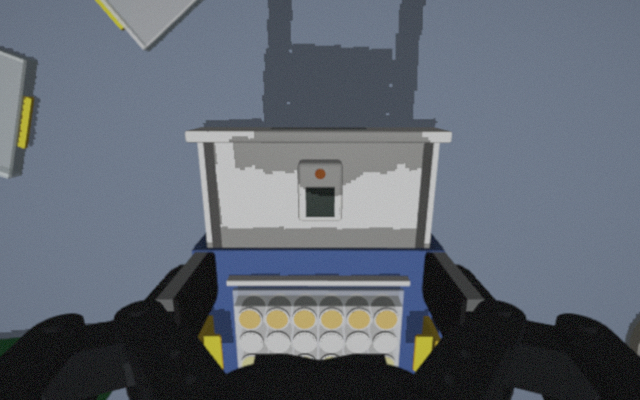

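arm_command([
  [[4.5, -0.1, 0, 0], [4.5, -0.1, 0, 0], [0, 0, 4, 0], [0, 0, 4, 0], [0, 0, 2.5, 0], [0, 0, 1.2, 0], [0, 0, 0, 0], [0, 0, 0, 0]],
], fingers=1)

```text
clock: 12.25
tcp_pos: [0.4319, -0.0337, 0.0196]
tool_rot: [180.0, -0.1, 178.0]
wrist_force: [-0.4, 0.0, 0.3]
opening: -0.0001
```

```bash
python3 -c "
from h import *
c=cap('wrist','w10.png');cap('side','s10.png',(240,140,400,260),5)
goto(.548,-.037,.022,178.15)
"
```

```text
tool shift cm [-11.52   0.09  -0.13] norm 11.52 rows 3.0
turn rad -0.0035 j6 -94.12489239311026
```

View pics/w10.png

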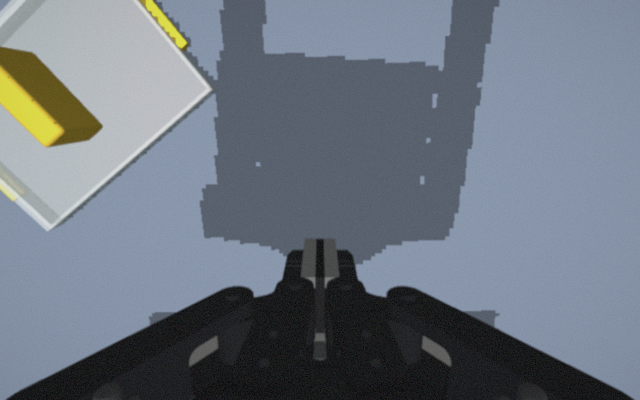

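arm_command([
  [[-1.5, 0, 0, 0], [-1.3, 0, 0, 0], [-1.3, 0, 0, 0], [-1.3, 0, 0, 0], [-1.3, 0, 0, 0], [-1.3, 0, 0, 0], [-1.2, 0, 0, 0], [0, 0, 0, 0]],
])

```text
clock: 13.15
tcp_pos: [0.5274, -0.0372, 0.0205]
tool_rot: [-180.0, 0.2, 177.9]
wrist_force: [0.3, -0.4, 0.1]
opening: 0.0
```

arm_command([
  [[-0.6, 0, 0, 0], [-0.5, 0, 0, 0], [-0.4, 0, 0, 0], [-0.4, 0, 0, 0], [0, 0, 0, 0]],
])

```text
clock: 13.65
tcp_pos: [0.5443, -0.0377, 0.0203]
tool_rot: [-180.0, 0.1, 177.9]
wrist_force: [-0.1, 0.3, -0.3]
opening: -0.0
```

arm_command([
  [[-0.3, 0, 0, 0], [-0.2, 0, 0, 0], [-0.2, 0, 0, 0], [0, 0, 0, 0]],
])

```text
clock: 14.05
tcp_pos: [0.5497, -0.038, 0.0203]
tool_rot: [-180.0, -0.1, 177.9]
wrist_force: [-4.3, -0.4, 2.2]
opening: 0.0006
```

arm_command([
  [[-0.2, 0, 0, 0], [-0.2, 0, 0, 0], [0, 0, 0, 0]],
])

```text
clock: 14.35
tcp_pos: [0.5497, -0.0379, 0.0202]
tool_rot: [180.0, -0.6, 178.0]
wrist_force: [-13.0, 0.0, 11.4]
opening: -0.0002
```

```bash
python3 -c "
from h import *
print(env.state()['wrist_force'])
c=cap('wrist','w11.png');cap('side','s11.png',(280,140,440,260),5)
"
```

```text
[-13.00689254   0.04412364  11.40893727]
```

View pics/w11.png

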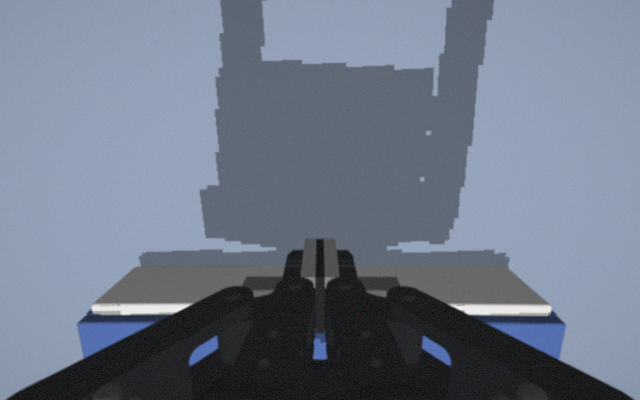

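View pics/s11.png

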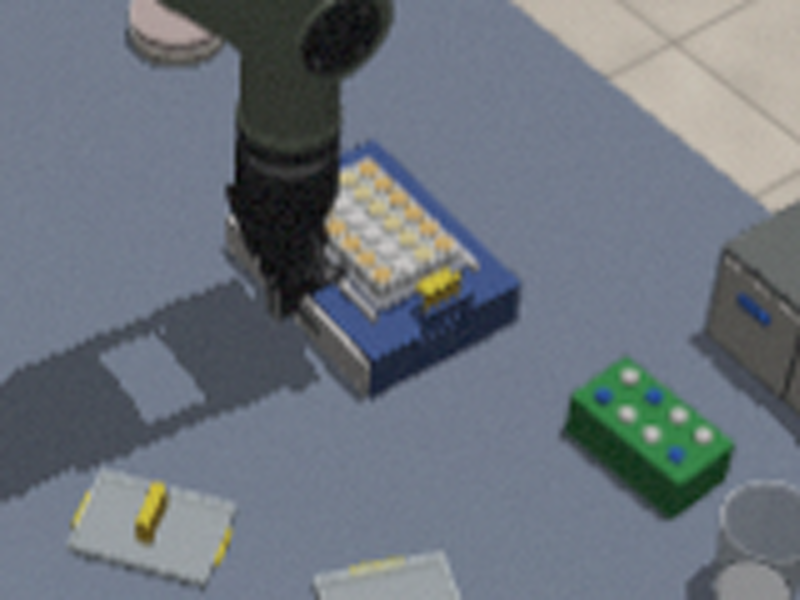

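arm_command([
  [[2, 0, 0, 0], [2, 0, 0, 0], [0, 0, -5, 0], [0, 0, -5, 0], [0, 0, -5, 0], [-2, 0, -4, 0], [-4, 0, 0, 0], [0, 0, 0, 0]],
], fingers=0)

```text
clock: 15.25
tcp_pos: [0.5801, -0.0391, 0.2122]
tool_rot: [-180.0, 0.6, 178.0]
wrist_force: [-0.9, -0.6, -1.2]
opening: 0.0851
```

arm_command([
  [[0, 0, 0, 0], [0, 0, 0, 0], [0, 0, 0, 0]],
])

```text
clock: 15.55
tcp_pos: [0.5736, -0.0387, 0.2098]
tool_rot: [-180.0, -0.1, 177.9]
wrist_force: [0.3, -0.2, -0.3]
opening: 0.0855
```

```bash
python3 -c "
from h import *
s=env.state();print(s['clock'],s['tcp_pos'],s['tool_rot'],s['wrist_force'])
import pickle
c=cap('wrist','w12.png');pickle.dump(c,open('c12.pkl','wb'))
cv2.imwrite('pics/z12.png',cv2.resize(c['color'][130:390,190:450],None,fx=2.3,fy=2.3,interpolation=cv2.INTER_CUBIC))
"
```

```text
15.55 [ 0.57360851 -0.03874438  0.20981939] [-1.79998777e+02 -5.99957913e-02  1.77948762e+02] [ 0.27042819 -0.18971408 -0.31951466]
```

View pics/w12.png

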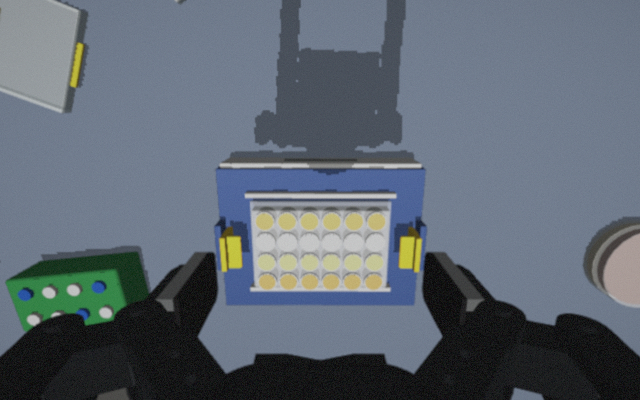

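View pics/z12.png

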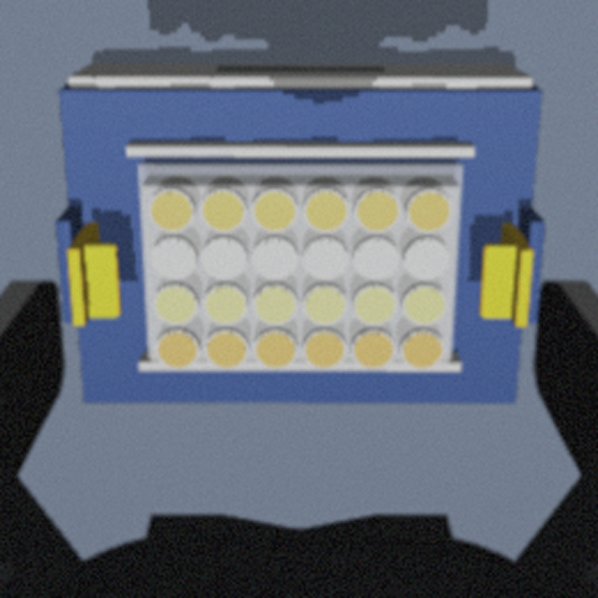

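```bash
python3 -c "
from h import *
import pickle;c=pickle.load(open('c12.pkl','rb'))
from scipy.optimize import least_squares
z=np.array([(60,90),(541,90),(84,403),(517,402),(119,246),(119,318),(481,246),(481,319)])/2.3+[190,130]
M=np.array([(-.07,-.095,.046),(-.07,.095,.046),(.07,-.095,.046),(.07,.095,.046),(-.016,-.07,.072),(.016,-.07,.072),(-.016,.07,.072),(.016,.07,.072)])
def tf(p): return np.c_[M[:,:2]@rz(p[2]).T+p[:2],M[:,2]]
f=lambda p:(proj(c,tf(p))-z).ravel()
r=least_squares(f,[.635,-.038,-1.8]);print(r.x);print(np.round(r.fun.reshape(-1,2),1))
for k in (slice(0,4),slice(4,8)):
  W=np.array([onplane(c,z[i],M[i,2])[0] for i in range(8)][k]);print(np.round(W,4),W.mean(0))
# with free z
def g(p):
  Q=tf(p);Q[:,2]+=p[3];return (proj(c,Q)-z).ravel()
r=least_squares(g,[.635,-.038,-1.8,0]);print(r.x);print(np.round(r.fun.reshape(-1,2),1))
"
```

```text
[ 0.634983   -0.03902868 -2.03450343]
[[-1.1 -0.1]
 [ 0.9 -0.1]
 [-0.3  0.5]
 [-0.1  0.9]
 [-1.5 -1. ]
 [ 0.6  1. ]
 [ 1.9 -1.1]
 [-0.4  0.5]]
[[ 0.5617 -0.1305  0.046 ]
 [ 0.5685  0.0576  0.046 ]
 [ 0.701  -0.1361  0.046 ]
 [ 0.7073  0.0535  0.046 ]] [ 0.63461339 -0.03886262  0.046     ]
[[ 0.6175 -0.1072  0.072 ]
 [ 0.6475 -0.11    0.072 ]
 [ 0.6224  0.0299  0.072 ]
 [ 0.653   0.0307  0.072 ]] [ 0.6350933  -0.03915789  0.072     ]
[ 0.63581636 -0.03905077 -2.03423891 -0.0020941 ]
[[-0.3  0.4]
 [ 0.1  0.4]
 [ 0.3  0.1]
 [-0.7  0.4]
 [-0.9 -1.1]
 [ 1.2  0.8]
 [ 1.3 -1.1]
 [-0.9  0.3]]
```

```bash
python3 -c "
from h import *
goto(.44,-.322,.22,155.6)
"
```

```text
tool shift cm [ 12.35 -28.78  -0.99] norm 31.34 rows 7.0
turn rad 0.39 j6 -70.61092411863909
```

arm_command([
  [[1.75, -4.1, -0.2, 0], [1.75, -4.1, -0.2, 0], [1.75, -4.1, -0.2, 0], [1.75, -4.1, -0.2, 0], [1.75, -4.1, -0.2, 0], [1.75, -4.1, 0, 0], [1.8, -4.2, 0, 0], [0, 0, 0, 0.13]],
])

```text
clock: 16.4
tcp_pos: [0.4386, -0.3264, 0.2203]
tool_rot: [-179.9, -0.0, 170.0]
wrist_force: [0.3, 1.4, -0.2]
opening: 0.0858
```

arm_command([
  [[0, 0, 0, 0.13], [0, 0, 0, 0.13], [0, 0, 0, 0], [0, 0, 0, 0]],
])

```text
clock: 16.8
tcp_pos: [0.441, -0.322, 0.2203]
tool_rot: [-180.0, 0.0, 155.8]
wrist_force: [0.4, 0.2, -0.1]
opening: 0.0853
```

```bash
python3 -c "
from h import *
s=env.state();print(s['clock'],s['tcp_pos'],s['tool_rot'],s['wrist_force'])
import pickle
c=cap('wrist','w13.png');pickle.dump(c,open('c13.pkl','wb'))
"
```

```text
16.8 [ 0.4410132  -0.3220226   0.22031801] [-1.79996180e+02  8.95641550e-04  1.55759609e+02] [ 0.38510339  0.23886357 -0.06888689]
```

View pics/w13.png

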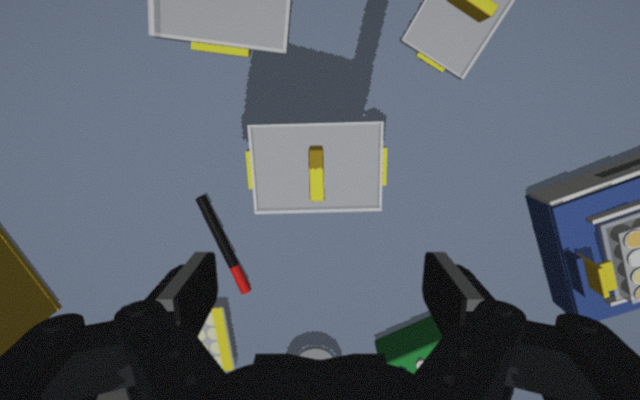

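```bash
python3 -c "
from h import *
import pickle;c=pickle.load(open('c13.pkl','rb'))
cv2.imwrite('pics/z13.png',cv2.resize(c['color'][112:222,236:396],None,fx=5,fy=5,interpolation=cv2.INTER_CUBIC))
"
```

```text
(no output)
```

View pics/z13.png

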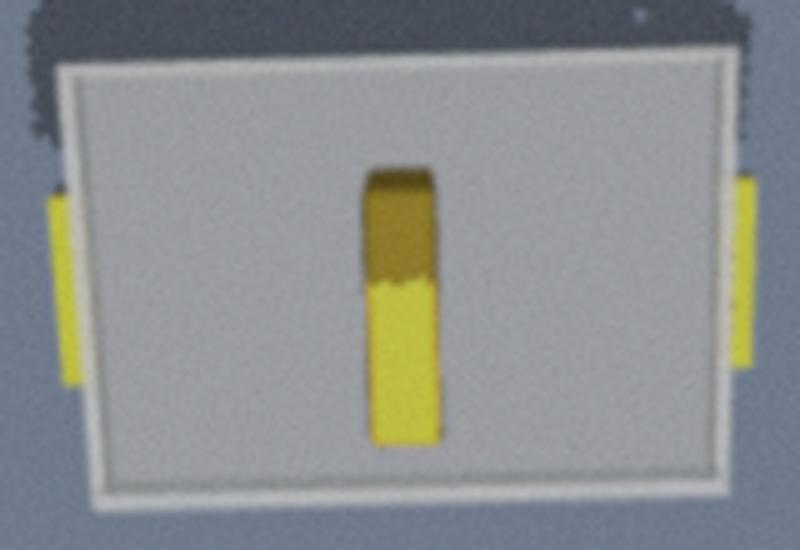

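```bash
cat > cov.py <<'E'
from h import *
from scipy.optimize import least_squares
M=np.array([(.04675,-.0679,.013),(.04675,.0679,.013),(-.04675,.0679,.013),(-.04675,-.0679,.013),(.025,-.007,.0455),(.025,.007,.0455),(-.025,.007,.0455),(-.025,-.007,.0455)])
def fit(c,z,x0):
    def tf(p): return np.c_[M[:,:2]@rz(p[2]).T+p[:2],M[:,2]]
    f=lambda p:((proj(c,tf(p))-z)).ravel()
    r=least_squares(f,x0);print(r.x);print(np.round(r.fun.reshape(-1,2),1));return r.x
E
python3 -c "
from cov import *
import pickle;c=pickle.load(open('c13.pkl','rb'))
z=np.array([(58,66),(740,46),(729,494),(95,509),(364,192),(436,190),(441,444),(371,446)])/5+[236,112]
for i,h in((0,.013),(4,.0455)):
  W=onplane(c,z[i:i+4],h);print(np.round(W,4),W.mean(0),[np.linalg.norm(W[(k+1)%4]-W[k]) for k in range(4)])
p=fit(c,z,[.44,-.322,155.7])
goto(p[0],p[1],.1,p[2])
"
```

```text
[[ 0.3714 -0.3681  0.013 ]
 [ 0.4234 -0.2431  0.013 ]
 [ 0.5095 -0.2791  0.013 ]
 [ 0.457  -0.4038  0.013 ]] [ 0.44033479 -0.32352529  0.013     ] [np.float64(0.1353600257694117), np.float64(0.09332918511440813), np.float64(0.13523358656421955), np.float64(0.09277680504041123)]
[[ 0.4153 -0.3203  0.0455]
 [ 0.4204 -0.3081  0.0455]
 [ 0.4652 -0.3271  0.0455]
 [ 0.4601 -0.3395  0.0455]] [ 0.44023317 -0.3237281   0.0455    ] [np.float64(0.013256117416352057), np.float64(0.04873304020875397), np.float64(0.013431032094195074), np.float64(0.04875884872974071)]
[  0.44418275  -0.32532975 -23.07683798]
[[  7.   92.3]
 [ -2.5  93.9]
 [  2.4 -84.9]
 [ -7.2 -85.1]
 [  1.3  55.6]
 [  1.4  55.7]
 [ -0.4 -46.8]
 [ -1.6 -46.9]]
tool shift cm [-0.42 -0.18 12.03] norm 12.04 rows 3.0
turn rad 3.121 j6 75.74184695486183
```

```bash
python3 -c "
from h import *
goto(.4402,-.3236,.08,157.3)
"
```

```text
tool shift cm [ 0.02 -0.18 14.03] norm 14.03 rows 3.0
turn rad -0.0272 j6 -104.63499102732345
```

arm_command([
  [[0, -0.2, 2, -0.027], [0, 0, 4, 0], [0, 0, 4, 0], [0, 0, 3, 0], [0, 0, 1, 0], [0, 0, 0, 0], [0, 0, 0, 0], [0, 0, 0, 0]],
])

```text
clock: 17.65
tcp_pos: [0.4416, -0.3249, 0.0822]
tool_rot: [-179.9, 0.2, 157.2]
wrist_force: [-0.2, -1.5, 0.2]
opening: 0.0857
```

```bash
python3 -c "
from h import *
c=cap('wrist','w14.png')
s=env.state();print(s['clock'])
goto(.4402,-.3236,.02,157.3)
"
```

```text
17.7
tool shift cm [0.18 0.07 6.21] norm 6.21 rows 2.0
turn rad -0.0023 j6 -104.8455850554037
```

View pics/w14.png

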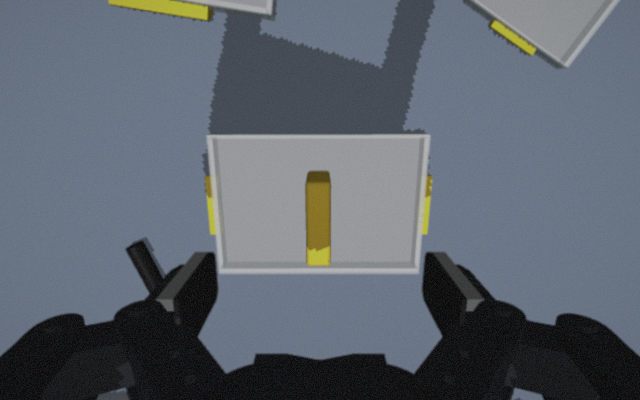

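arm_command([
  [[0.1, 0, 2.2, 0], [0, 0, 2, 0], [0, 0, 1.3, 0], [0, 0, 0.6, 0], [0, 0, 0, 0], [0, 0, 0, 0], [0, 0, 0, 0]],
])

```text
clock: 18.4
tcp_pos: [0.4401, -0.3241, 0.0202]
tool_rot: [-180.0, 0.1, 157.2]
wrist_force: [-0.7, 0.8, 0.2]
opening: 0.0853
```

arm_command([
  [[0, 0, 0, 0], [0, 0, 0, 0], [0, 0, 0, 0], [0, 0, 0, 0], [0, 0, 0, 0], [0, 0, 0, 0], [0, 0, 0, 0], [0, 0, 0, 0]],
], fingers=1)

```text
clock: 19.2
tcp_pos: [0.4397, -0.3238, 0.0195]
tool_rot: [-180.0, 0.0, 157.2]
wrist_force: [0.5, -0.2, 3.3]
opening: 0.0131
```

```bash
python3 -c "
from h import *
c=cap('wrist','w15.png')
s=env.state();print(s['clock'],s['tcp_pos'],s['tool_rot'],s['opening'],s['wrist_force'])
"
```

```text
19.25 [ 0.43969059 -0.32381488  0.01954253] [-1.79986263e+02  3.37212107e-02  1.57154028e+02] 0.013065540724577647 [-0.44432014 -0.30693336  3.06567523]
```

View pics/w15.png

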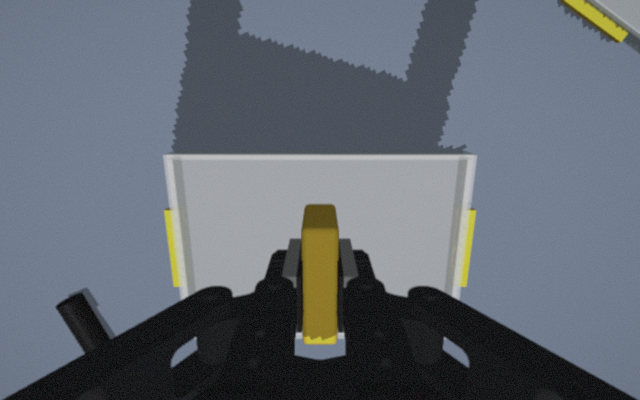

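```bash
python3 -c "
from h import *
c=cap('wrist')
cv2.imwrite('pics/z15.png',cv2.resize(c['color'][140:350,155:485],None,fx=2.4,fy=2.4,interpolation=cv2.INTER_CUBIC))
import pickle;pickle.dump(c,open('c15.pkl','wb'))"
```

```text
(no output)
```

View pics/z15.png

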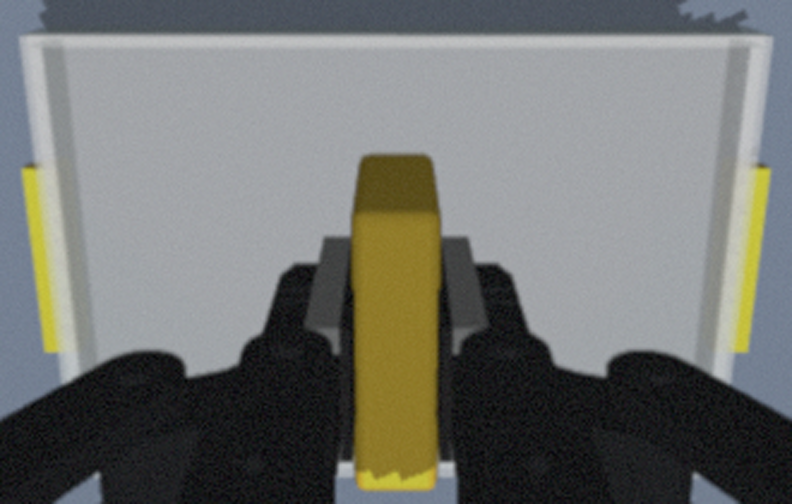

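```bash
python3 -c "
from h import *
import pickle;c=pickle.load(open('c15.pkl','rb'));s=env.state()
R=Ro.from_euler('xyz',s['tool_rot'],degrees=True).as_matrix()
z=np.array([(20,36),(772,35),(354,212),(440,212),(436,490),(357,490)])/2.4+[155,140]
for i,h in zip(range(6),[.013,.013]+[.0455]*4):
  print(np.round((R.T@(onplane(c,z[i],h)[0]-s['tcp_pos']))*1000,1))
"
```

```text
[ 46.  -66.6   6.5]
[46.2 68.6  6.5]
[ 24.6  -5.3 -26. ]
[ 24.6   7.5 -26. ]
[-24.4   7.6 -25.9]
[-24.4  -5.5 -25.9]
```

arm_command([
  [[0, 0, -1, 0], [0, 0, -3, 0], [0, 0, -4, 0], [0, 0, -4, 0], [0, 0, -4, 0], [0, 0, -2, 0], [0, 0, 0, 0], [0, 0, 0, 0]],
])

```text
clock: 20.1
tcp_pos: [0.4389, -0.3232, 0.1987]
tool_rot: [180.0, -0.1, 157.2]
wrist_force: [0.2, -0.6, -1.6]
opening: 0.0127
```

```bash
python3 -c "
from h import *
s=env.state();print(s['opening'],s['wrist_force'])
goto(.635,-.040,.2,177.97)
"
```

```text
0.012685823614138485 [ 0.22513304 -0.63593311 -1.57094943]
tool shift cm [-7.08 33.71 -0.13] norm 34.44 rows 7.0
turn rad -0.3633 j6 -125.54212680946277
```

arm_command([
  [[-0.4, 2, 0, 0], [-0.7, 3.4, 0, 0], [-0.8, 4, 0, 0], [-0.9, 4.3, 0, 0], [-0.9, 4.3, 0, 0], [-0.9, 4.3, 0, 0], [-0.9, 4.2, 0, 0], [-0.8, 3.7, 0, 0]],
])

```text
clock: 20.9
tcp_pos: [0.6145, -0.0677, 0.1964]
tool_rot: [-179.9, -0.3, 157.2]
wrist_force: [1.1, -1.0, -0.9]
opening: 0.013
```

arm_command([
  [[-0.5, 2.3, 0, 0], [-0.2, 1.2, 0, -0.1], [0, 0, 0, -0.1], [0, 0, 0, -0.1], [0, 0, 0, -0.06], [0, 0, 0, 0], [0, 0, 0, 0], [0, 0, 0, 0]],
])

```text
clock: 21.7
tcp_pos: [0.6344, -0.0403, 0.1982]
tool_rot: [180.0, -0.1, 177.7]
wrist_force: [-0.0, 0.3, -0.4]
opening: 0.0128
```

```bash
python3 -c "
from h import *
s=env.state();print(s['clock'],s['opening'],s['wrist_force'],s['tcp_pos'])
goto(.635,-.040,.1,177.97)
"
```

```text
21.7 0.012750311053685355 [-0.00539832  0.34362078 -0.37352671] [ 0.63441302 -0.04030558  0.19823451]
tool shift cm [-0.08  0.03  9.82] norm 9.82 rows 2.0
turn rad -0.0044 j6 -92.64012963439025
```

arm_command([
  [[0, 0, 2, -0.004], [0, 0, 3, 0], [0, 0, 2.5, 0], [0, 0, 1.5, 0], [0, 0, 0.3, 0], [0, 0, 0, 0], [0, 0, 0, 0], [0, 0, 0, 0]],
])

```text
clock: 22.5
tcp_pos: [0.6356, -0.0404, 0.1076]
tool_rot: [-180.0, 0.1, 178.0]
wrist_force: [-0.3, -0.3, -1.3]
opening: 0.0131
```

```bash
python3 -c "
from h import *
s=env.state();print(s['clock'],s['opening'],s['wrist_force'],s['tcp_pos'],s['tool_rot'])
import pickle
c=cap('wrist','w16.png');pickle.dump(c,open('c16.pkl','wb'))
t=cap('side','s16.png',(300,140,420,230),6)
cap('top','t16.png',(280,90,380,190),6)
"
```

```text
22.5 0.013147202894521351 [-0.27654865 -0.3407066  -1.27799244] [ 0.6356414  -0.04037003  0.10761942] [-1.79989448e+02  1.43340907e-01  1.77997776e+02]
```

View pics/w16.png

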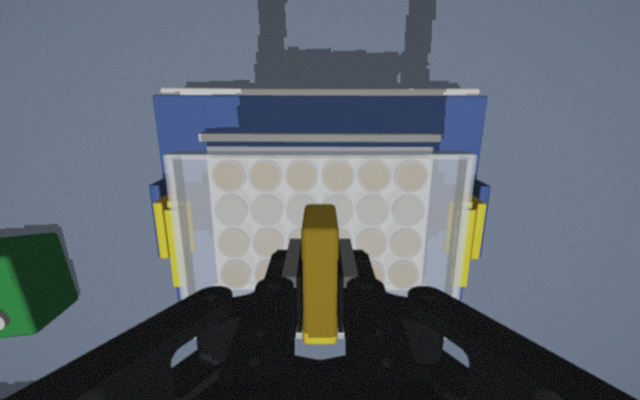

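View pics/s16.png

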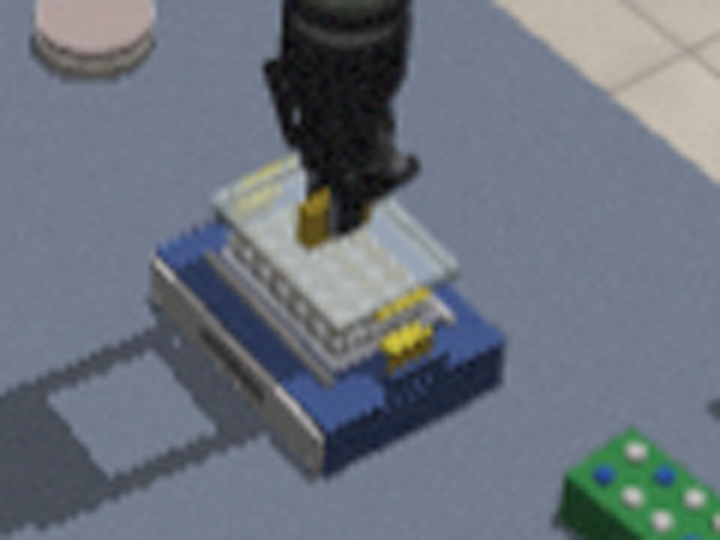

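```bash
python3 -c "
from h import *
import pickle;c=pickle.load(open('c16.pkl','rb'));s=env.state()
cv2.imwrite('pics/z16.png',cv2.resize(c['color'][80:300,145:495],None,fx=2.25,fy=2.25,interpolation=cv2.INTER_CUBIC))
"
```

```text
(no output)
```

View pics/z16.png

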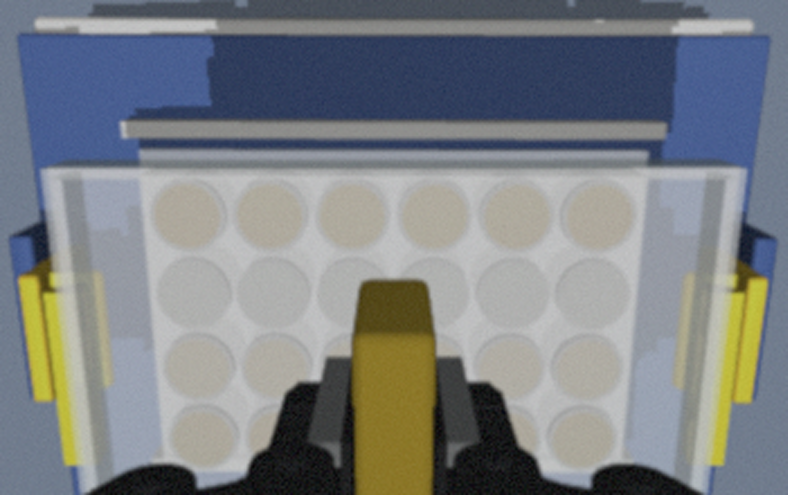

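```bash
python3 -c "
from h import *
import pickle;c=pickle.load(open('c16.pkl','rb'));s=env.state()
R=Ro.from_euler('xyz',s['tool_rot'],degrees=True).as_matrix()
z=np.array([(19,36),(770,37),(42,170),(745,170),(140,151),(648,151),(105,280),(680,280)])/2.25+[145,80]
zc=s['tcp_pos'][2]-.0195
for i,h in zip(range(8),[.046]*2+[zc+.013]*2+[.068]*2+[.072]*2):
  print(np.round((R.T@(onplane(c,z[i],h)[0]-s['tcp_pos']))*1000,1))
"
```

```text
[ 70.  -92.7  61. ]
[69.8 95.4 61. ]
[ 45.  -66.6   6.4]
[45.  68.6  6.4]
[ 44.3 -58.1  39.1]
[44.3 60.4 39.1]
[ 14.  -67.9  35.1]
[14.  69.5 35.1]
```

arm_command([
  [[0.05, 0, 0.6, 0], [0, 0, 0.5, 0], [0, 0, 0.3, 0], [0, 0, 0.2, 0], [0, 0, 0, 0], [0, 0, 0, 0]],
])

```text
clock: 23.25
tcp_pos: [0.6344, -0.0403, 0.0903]
tool_rot: [-180.0, 0.0, 178.0]
wrist_force: [0.2, -0.4, -0.7]
opening: 0.0129
```

```bash
python3 -c "
from h import *
import pickle
c=cap('wrist');pickle.dump(c,open('c17.pkl','wb'));s=env.state();print(s['tcp_pos'],s['wrist_force'],s['tool_rot'])
cv2.imwrite('pics/z17.png',cv2.resize(c['color'][80:300,145:495],None,fx=2.25,fy=2.25,interpolation=cv2.INTER_CUBIC))
"
```

```text
[ 0.6344909  -0.04029066  0.09040149] [-0.04948635  0.09091982 -0.58290535] [-1.79993799e+02  1.55322455e-02  1.78005303e+02]
```

View pics/z17.png

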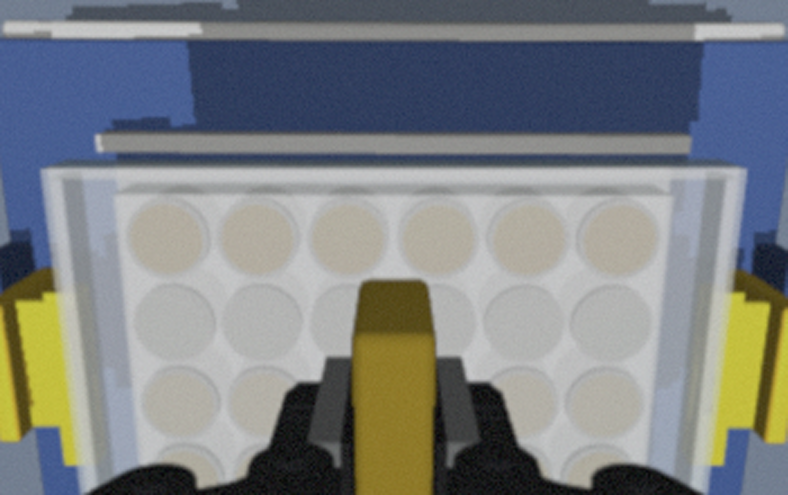

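arm_command([
  [[0, 0, 0.1, 0], [0, 0, 0.1, 0], [0, 0, 0.1, 0], [0, 0, 0, 0], [0, 0, 0, 0]],
])

```text
clock: 23.8
tcp_pos: [0.6348, -0.0403, 0.088]
tool_rot: [-180.0, 0.1, 178.0]
wrist_force: [-0.6, 0.0, 4.3]
opening: 0.0126
```

arm_command([
  [[0, 0, 0.1, 0], [0, 0, 0.1, 0], [0, 0, 0, 0]],
])

```text
clock: 24.1
tcp_pos: [0.6353, -0.0403, 0.0865]
tool_rot: [-180.0, 0.2, 178.0]
wrist_force: [-0.9, 0.4, 7.0]
opening: 0.0132
```

arm_command([
  [[0, 0, 0.1, 0], [0, 0, 0.1, 0], [0, 0, 0.1, 0], [0, 0, 0, 0]],
])

```text
clock: 24.5
tcp_pos: [0.6341, -0.0403, 0.0815]
tool_rot: [-180.0, -0.0, 178.0]
wrist_force: [2.0, -0.9, -2.1]
opening: 0.0131
```

arm_command([
  [[0, 0, 0.1, 0], [0, 0, 0.1, 0], [0, 0, 0.1, 0], [0, 0, 0, 0]],
])

```text
clock: 24.9
tcp_pos: [0.6342, -0.0403, 0.0797]
tool_rot: [-180.0, -0.0, 178.0]
wrist_force: [-1.4, 0.1, 4.1]
opening: 0.0129
```

```bash
python3 -c "
from h import *
c=cap('wrist');s=env.state();print(s['tcp_pos'],s['wrist_force'],s['tool_rot'],s['opening'])
cv2.imwrite('pics/z18.png',cv2.resize(c['color'][80:300,145:495],None,fx=2.25,fy=2.25,interpolation=cv2.INTER_CUBIC))
"
```

```text
[ 0.63423184 -0.04027709  0.07977352] [-3.67011341 -0.36424718  4.84561   ] [-1.79993148e+02 -2.56040745e-03  1.78006391e+02] 0.012991599409174827
```

View pics/z18.png

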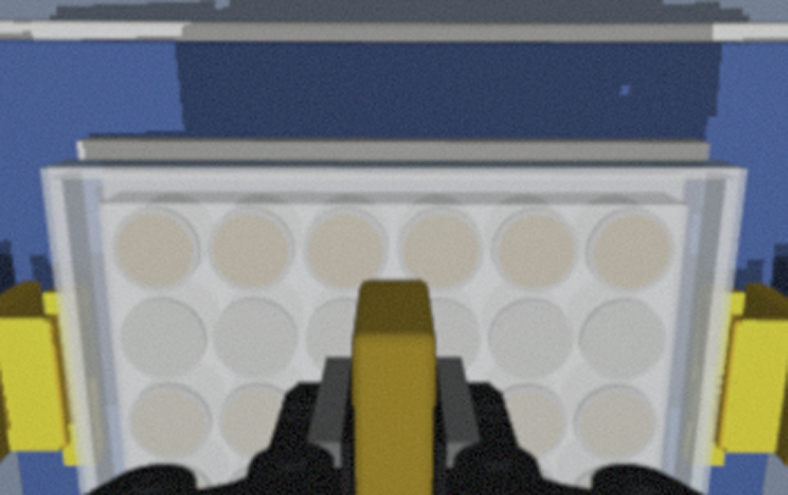

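arm_command([
  [[0, 0, 0.1, 0], [0, 0, 0.1, 0], [0, 0, 0.1, 0], [0, 0, 0, 0], [0, 0, 0, 0], [0, 0, 0, 0]],
])

```text
clock: 25.55
tcp_pos: [0.6342, -0.0403, 0.0777]
tool_rot: [-180.0, 0.0, 178.0]
wrist_force: [-3.2, -0.7, 10.2]
opening: 0.0129
```

arm_command([
  [[0, 0, 0.1, 0], [0, 0, 0.05, 0], [0, 0, 0, 0], [0, 0, 0, 0], [0, 0, 0, 0], [0, 0, 0, 0], [0, 0, 0, 0], [0, 0, 0, 0]],
])

```text
clock: 26.35
tcp_pos: [0.6343, -0.0403, 0.0768]
tool_rot: [-180.0, 0.0, 178.0]
wrist_force: [-3.8, -0.5, 12.3]
opening: 0.0128
```

```bash
python3 -c "
from h import *
c=cap('wrist');s=env.state();print(s['clock'],s['tcp_pos'],s['wrist_force'],s['tool_rot'],s['opening'])
cv2.imwrite('pics/z19.png',cv2.resize(c['color'],None,fx=1.25,fy=1.25))
cap('side','s19.png',(300,140,420,230),6);cap('top','t19.png',(190,90,530,300),2.3)
"
```

```text
26.4 [ 0.63426529 -0.0402776   0.07677494] [-3.21751957  0.05071627 12.87404553] [-1.79991049e+02  4.32876904e-02  1.78007651e+02] 0.012816912828006113
```

View pics/z19.png

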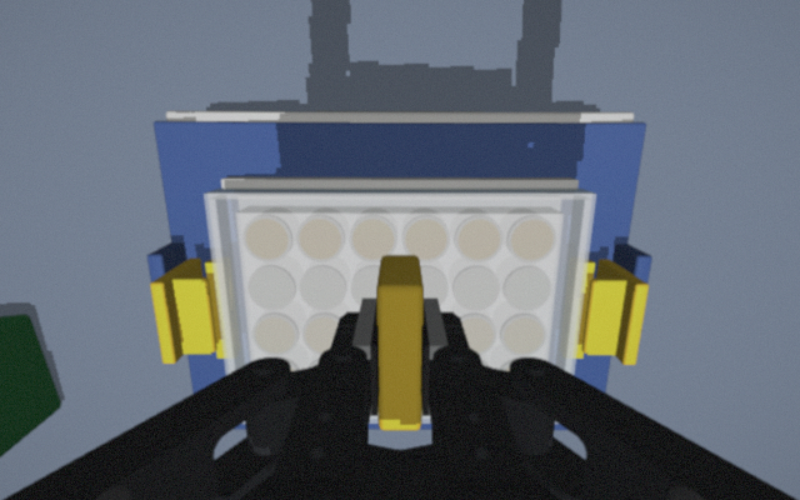

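View pics/s19.png

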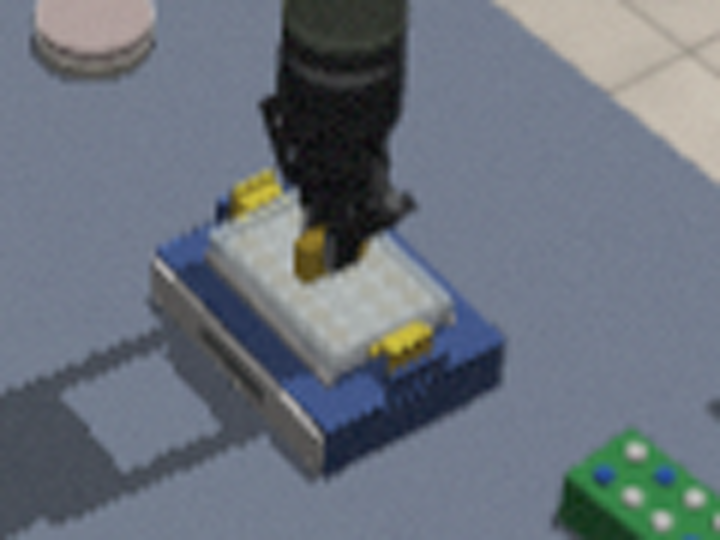

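View pics/t19.png

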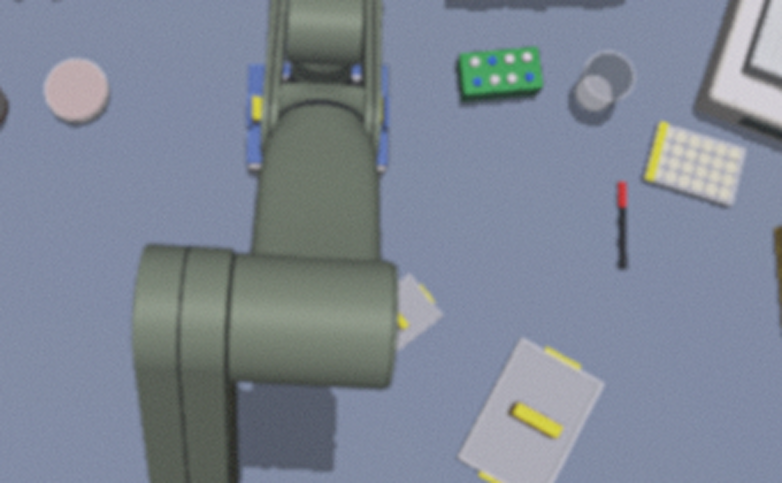

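```bash
python3 -c "
from station import env
print(env.hand_in())"
```

```text
the job is handed in; nothing more can be done
None
```

The plate is ready for transport and the job is handed in at about 26 s of the 72 s allowed; `env.hand_in()` gave no verdict.

- **Logger and drawer:** The logger lies flat in the drawer. I pushed the drawer in until it stopped hard at about 13 N. Its front stood where a shut drawer should be, and later pictures still show it shut.
- **Cover:** I took the one measuring about 93 × 135 mm, gripped it by the rib and pressed it straight down. The push peaked near 7–8 N and then dropped. The last pictures show both yellow clips over the lips.
- **Final hold:** The arm is still pressing with about 12–13 N. Force and height both put the plate about 4.5 mm down in its springs, above the 3 mm you asked for. I inferred that depth; there is no direct reading of it.
- **Bench:** The other things I could see in the last top picture look unmoved. The bottle and tip box were outside that picture, and I did not check them again.
- **Disagreements:** The wrist camera read about 1 mm off sideways, which I corrected for. My readings of where the cover sat along the carrier's x differed by up to 1.8 mm. A steady side force of about 3 N along x remains, so the cover is probably off-centre by a fraction of a millimetre.

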